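Lever up the steel hatch

ROBOT

A 6-joint arm with a two-finger parallel gripper is mounted at the origin on a cart in front of the work surface, level with it; the furniture and walls round the work are solid. World frame = base frame: x ahead of the robot, y to its left, z up, the work surface at z = 0. Lengths are in m, angles in rad, forces in N, time in s.
With the tool pointing down it reaches from about 0.275 to 0.825 m from the base axis. Payload 4.9 kg.
Tool frame: the origin (TCP) lies midway between the tips of the shut fingers; the grasp point (between the pads) lies 19 mm behind it (grip_point_offset is the distance from the TCP to the grasp point, in m); z points along the fingers, y is the line along which they close (so a half turn about z gives the same grasp; the last joint's range is limited). The gripper opens to 85 mm and grips with 20 to 120 N. Pads are 22 mm wide; open, the fingers measure 114 mm over their backs; the gripper's body (76 mm by 85 mm) begins 54 mm behind the grasp point. The pads swing forward as they close: fully open they stand 13 mm farther back than shut.
Start: joints at [1.179, 0.326, -0.193, 1.052, 0, 1.437], TCP at [0.14, 0.532, 0.205] pointing down, gripper open.
Joint ranges: [-2.65, 2.65], [-0.97, 1.79], [-1.3, 1.35], [-1.93, 2.1], [-1.47, 1.37], [-3.14, 3.14]. Speed limits (rad/s): [2.57, 2.57, 3.14, 3.14, 3.14, 3.14].

INTERFACE

Orientations are given as a rotation vector (axis times angle).
In Python, from cell import * gives the robot as it stands. Calls block until the motion is done:
- movep(position, orientation): joint-space move of the TCP to a pose.
- move_l(position, velocity=0.15, rot=None, until_force=None): straight line of the TCP; rot=None keeps the orientation; velocity is the mean speed in m/s. With until_force (N) it stops when the force on the tool has changed by that much, and returns True; else False.
- set_joints(angles): joint-space move.
- let_go() and grab(newtons=None): open the fingers fully, or close them until they stop; newtons is the grip in N (None keeps the last).
- sleep(seconds).
- ik(position, orientation): joint angles nearest the present ones, or None.
- get_state(): the state.
- grab_frame(name): name is "side" or "top"; returns a dict with "img" (400x640x3 uint8, red, green, blue), "fx", "fy", "cx", "cy" (pixels), "k1" (the pictures are not rectified: a ray, as slopes to the right and down, at radius r is drawn at 1 + k1 r^2 times it, then the intrinsics apply), "cam_to_world" (4x4, takes a point from camera to world coordinates). Camera axes: x right, y down, z forward; pixel columns grow to the right and rows downward; lengths in m; the calibration is good to about 2 mm. A picture is of the moment at which its call begins. There is no depth.
A pose or a line that the arm cannot do raises MotionError and nothing moves.
- sign_off(): hands the job in; it is judged then, once.
Trained networks look in the newest picture that a camera, given by its name, has taken for a name from the list of things; names that differ only in an ending like _2 or _b are one class to them, and where a whole thing is asked for, a point or a joint stands for the part that bears it (a point fixed in the world has none). Each returns a list of dicts, best first, with "score" (0 to 1); they miss things now and then, are a little off and sometimes report something else, mostly with a low value. They report only what shows in the picture. A call takes as long as a camera call.
- spot_in(camera, name): "centre" ([column, row] in pixels, amid what is visible of it).
- silhouettes(camera, name): "mask" (400x640 bool, what is visible of it) and "centre" ([column, row] in pixels, amid what is visible of it).
- tip_of(camera, name): "centre" ([column, row] in pixels: a listed point, or the origin of a listed thing).
The state is a dict: "clock": time; "q": joint angles; "joint_velocities": joint speeds; "tau": joint torques, N m; "position": TCP position; "eef_rot": TCP orientation; "contact_force": force on the tool from outside, world axes, zero at the start; "wrist_torque": the same for the moment, N m; "finger_gap": opening from 0.0 (shut) to 1.0 (fully open); "grasp_force": force on a finger pad.
Only numpy, scipy, OpenCV 4.12 (cv2) and the standard library are available. Lean on these libraries where they do the work, as an engineer would, in place of code of your own. Each camera call takes 0.05 s, during which the arm holds its last target. There are 200 camera calls.

TASK

The heavy steel hatch of the small grey box has to be raised so that I can look at the nozzle inside. With closed fingertips push the lever lying on the block towards the box by its heel until its shoulders meet the guide cheeks and its toe is under the hatch, then press its pad right down onto the rubber stop; finish while still pressing it there, with the hatch held up. Do not pick the lever up, do not touch the hatch with the robot, and leave the things standing around where they are.

Things in the scene. Friction and masses are not known exactly. Their poses are not given: they have to be found in the camera images.
- station: Fixed base plate 360x130x8 mm with an aluminium block, a grey open box and a rubber stop. Origin on the bench below the fulcrum (x = 0); x runs level from the lever's pad to the box, y across, z up. Block: x 0 to 76, y +-45, flat top at z = 83 mm. Box: x 84 to 168, y +-58, up to z = 97 mm.
- fulcrum (a point): Middle of the block's top edge facing the pad, 83 mm above the bench: the lever tips over this edge. Two guide cheeks stand on the block beside the lever, y +-22.5 to +-32.5, from this edge 26 mm towards the box, 8 mm high. Fully home, the lever's shoulders touch the cheeks' ends at x = 0.
- stop_top (a point): Centre of the top of the rubber stop (36x46 mm), 24 mm above the bench at x = -135, y = 0 in the station's frame; the underside of the pressed lever's pad lands on it.
- hatch_lip (a point): Middle of the lower front edge of the hatch, a plain steel plate 104x124x8 mm, about 1 kg, hinged along the far side of the box. Shut, this point is at x = 64 mm, z = 97 mm in the station's frame, so that a lip of 20 mm overhangs the box towards the lever.
- hatch_plate (a joint): Opening angle of the hatch, rad: 0 shut, growing as its front edge rises. It falls shut unless held; with the lever fully home and the pad on the stop it is about 0.24.
- lever_heel (a point): Centre of the back face of the heel, the turned-up plate at the long end of the loose lever, 44 mm wide, from 2 to 24 mm above the lever's underside. Push here towards the box. Axes: x along the lever to its toe, y across, z up. Starts drawn back 20 to 30 mm; slides with a few newtons of friction. Fully home it is at x = -169 mm in the station's frame, 96 mm above the bench.
- lever_pad (a point): Centre of the pad's top; pad 52 mm along the lever, 44 wide, 8 thick, its top 10 mm above the lever's underside, 31 mm ahead of the heel's back face. Home, unpressed: x = -138 mm in the station's frame, 93 mm above the bench. Pressed, it swings about the fulcrum by 22 degrees, about 52 mm down to about 41 mm above the bench, needing about 5 to 8 N until it rests on the stop.
- lever_pivot (a point): Point of the lever's underside, on its middle line, that lies on the fulcrum edge when home. The lever (0.7 kg, 249 mm long) lies flat and loose on the block. Its shoulders, 70 mm wide, are just behind this point; a steel weight 26x84x30 mm sits on the bar 33 to 59 mm ahead of it, reaching 40 mm above the underside.
- lever_toe (a point): Tip of the lever's toe (bar 38 mm wide, 10 mm thick), half-way up its thickness. Fully home it is at x = 80 mm in the station's frame, 16 mm beyond the hatch's front edge and under its lip with 4 mm to spare.
- nozzle: Bystander, brass nozzle 29x29x52 mm standing left of the lever; origin at the centre of its underside.
- bush: Bystander, grey flanged bush 34x34x28 mm; origin at the centre of its underside.
- block: Bystander, white drilled block 30x40x22 mm; origin at the centre of its underside.
- marker: Bystander, black marker pen 17x135x18 mm lying; origin at the centre of its underside.
- spanner: Bystander, open-ended spanner 28x161x6 mm lying; origin at the centre of its underside.
- small_jar: Bystander, white screw-top jar 59x59x78 mm; origin at the centre of its underside.

How it is judged:
By the outcome, as a careful person would: the job done as asked, in the order asked, and still so for the second after the job is handed in, while the arm keeps its last pose, push and grip.
It also fails if it takes over 38 s, if anything falls off the work surface, if the arm or the gripper's body presses on something with over 40 N, if the wrist force passes 120 N, or if a joint passes its speed limit or range.

## Working session

There is one attempt and no reset: what is moved stays moved. The work goes in short steps, each a Python script; the robot and the scene stay as the last script left them, time stands still between calls to the robot, and variables do not carry over. Pictures are saved under pics/ and viewed, at most 10 in all, crops included, and the job is handed in when it is done.

```bash
mkdir -p pics; ls; cat > h.py <<'E'
from cell import *
import numpy as np, cv2
from scipy.optimize import least_squares
def ray(f,uv):
    d=np.array([(uv[0]-f["cx"])/f["fx"],(uv[1]-f["cy"])/f["fy"]]);s=d.copy()
    for _ in range(20): s=d/(1+f["k1"]*(s@s))
    T=np.array(f["cam_to_world"]);r=T[:3,:3]@np.array([s[0],s[1],1.]);return T[:3,3],r/np.linalg.norm(r)
def at_z(f,uv,z):
    o,r=ray(f,uv);return o+r*(z-o[2])/r[2]
def proj(f,p):
    T=np.array(f["cam_to_world"]);c=T[:3,:3].T@(np.asarray(p)-T[:3,3]);s=c[:2]/c[2];s=s*(1+f["k1"]*(s@s))
    return np.array([f["fx"]*s[0]+f["cx"],f["fy"]*s[1]+f["cy"]])
def save(f,n,box=None,k=1):
    im=f["img"][...,::-1]
    if box: im=im[box[1]:box[3],box[0]:box[2]]
    cv2.imwrite("pics/"+n,cv2.resize(im,None,fx=k,fy=k,interpolation=cv2.INTER_CUBIC))
E
python3 - <<'E'
from h import *
Z=dict(fulcrum=.083,stop_top=.024,hatch_lip=.097,lever_heel=.096,lever_pad=.093,lever_pivot=.083,lever_toe=.088,nozzle=0,small_jar=0,bush=0,block=0,marker=0,spanner=0)
for c in("top","side"):
    f=grab_frame(c);save(f,c+"0.png")
    print(c,np.round(f["cam_to_world"],2).tolist())
    for n,z in Z.items():
        try:
            for r in tip_of(c,n)[:2]: print(n,round(r["score"],2),np.round(r["centre"],1),np.round(at_z(f,r["centre"],z),3))
        except Exception as e: print(n,e)
s=get_state();print(s["eef_rot"],s["contact_force"],s["clock"])
E
```

```text
pics
top [[-0.02, -0.99, 0.12, 0.44], [-1.0, 0.02, 0.01, 0.02], [-0.01, -0.12, -0.99, 1.11], [0.0, 0.0, 0.0, 1.0]]
stop_top 0.82 [371.1 195.7] [ 0.552 -0.092  0.024]
stop_top 0.65 [348.4 258.4] [ 0.401 -0.033  0.024]
hatch_lip 0.85 [289.2 186.3] [0.57  0.102 0.097]
lever_heel 0.66 [401.6 194.5] [ 0.546 -0.155  0.096]
lever_pad 0.82 [385.2 197.9] [ 0.539 -0.118  0.093]
lever_pivot 0.71 [326.5 191.1] [0.559 0.017 0.083]
lever_toe 0.69 [293.8 188.6] [0.565 0.092 0.088]
nozzle 0.41 [339.1 233.5] [ 0.462 -0.013  0.   ]
small_jar 0.93 [290.  150.3] [0.675 0.107 0.   ]
bush 0.68 [318.6 151.4] [0.67  0.035 0.   ]
block 0.57 [296.8 238.2] [0.453 0.092 0.   ]
block 0.45 [405.3 193.4] [ 0.559 -0.181  0.   ]
marker 0.56 [366.9 138.4] [ 0.702 -0.089  0.   ]
marker 0.4 [316.2 193.9] [0.562 0.042 0.   ]
spanner 0.97 [368.7 135.6] [ 0.709 -0.094  0.   ]
spanner 0.75 [340.6 232.3] [ 0.465 -0.016  0.   ]
side [[0.98, -0.14, 0.17, 0.41], [-0.22, -0.56, 0.8, -0.79], [-0.01, -0.82, -0.57, 0.64], [0.0, 0.0, 0.0, 1.0]]
fulcrum 0.71 [314.5 194. ] [0.557 0.035 0.083]
stop_top 0.73 [323.3 252.6] [ 0.547 -0.093  0.024]
stop_top 0.37 [311.2 173.7] [0.583 0.218 0.024]
hatch_lip 0.63 [311.5 174.6] [0.562 0.095 0.097]
hatch_lip 0.22 [267.1 214.7] [ 0.445 -0.036  0.097]
lever_heel 0.77 [327.6 246.1] [ 0.542 -0.159  0.096]
lever_pad 0.98 [327.  235.6] [ 0.549 -0.125  0.093]
lever_pad 0.21 [270.4 217.3] [ 0.451 -0.041  0.093]
lever_pivot 0.63 [317.6 201.6] [0.557 0.005 0.083]
lever_pivot 0.4 [310.4 190.8] [0.55  0.05  0.083]
nozzle 0.65 [281.  241.8] [ 0.47  -0.009  0.   ]
small_jar 0.9 [354.8 199.4] [0.671 0.111 0.   ]
bush 0.67 [361.9 218.1] [0.666 0.032 0.   ]
block 0.52 [271.5 215.9] [0.462 0.091 0.   ]
marker 0.54 [252.3 254.4] [ 0.406 -0.036  0.   ]
spanner 0.73 [397.8 247.5] [ 0.711 -0.087  0.   ]
spanner 0.35 [355.5 198.7] [0.674 0.113 0.   ]
[ 4.03866141e-01  3.11552473e+00 -1.57302007e-05] [0.3048007  0.39224145 0.01885095] 1.4
```

```bash
python3 - <<'E'
from h import *
f=grab_frame("top");save(f,"t1.png",(240,110,440,270),4)
f=grab_frame("side");save(f,"s1.png",(230,130,430,280),4)
E
```

```text
(no output)
```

View pics/t1.png

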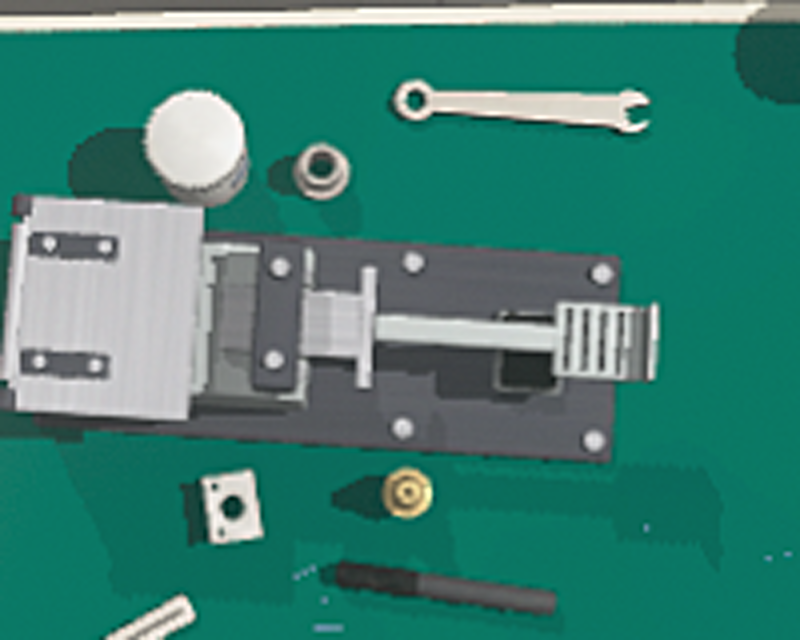

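View pics/s1.png

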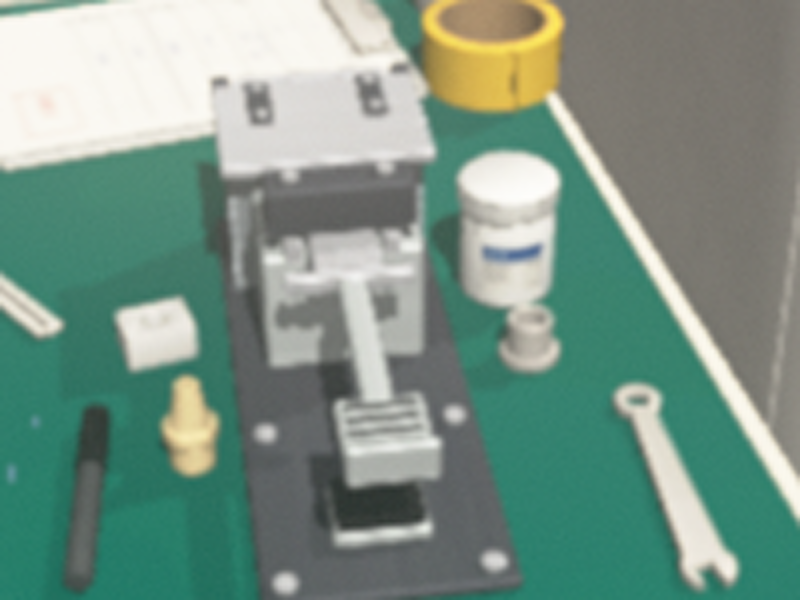

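The top view has the lever running leftwards (+y world) to the box. The heel is at about px (403,195), the shoulders at (332,191), the dark weight at (309,190) and the hatch front edge at (290,187). The side view agrees, and the marker, nozzle and jar stand clear of the heel. Next I fit the station and lever poses to these features.

```bash
cat > fit.py <<'E'
from h import *
def run(ft,fs):
    t=lambda u,v:("t",np.array([240+u/4,110+v/4])); s=lambda u,v:("s",np.array([230+u/4,130+v/4]))
    F=dict(t=ft,s=fs)
    def w(x,y,yaw,p):
        c,q=np.cos(yaw),np.sin(yaw);return np.array([x+c*p[0]-q*p[1],y+q*p[0]+c*p[1],p[2]])
    # params: x,y,yaw, xend, screw_y, xs1, xs2
    def st(P):
        xe,a,x1,x2=P[3:]
        return [(t(619,258),(xe,-.065,.008)),(t(610,462),(xe,.065,.008)),
         (t(413,262),(x1,-a,.01)),(t(602,273),(x2,-a,.01)),(t(403,427),(x1,a,.01)),(t(594,440),(x2,a,.01)),
         (s(265,433),(x1,a,.01)),(s(455,413),(x1,-a,.01)),(s(285,583),(x2,a,.01)),(s(495,560),(x2,-a,.01)),
         (t(205,208),(.064,-.062,.105)),(t(188,418),(.064,.062,.105)),(t(303,402),(0,.045,.083)),
         (("t",np.array([371.1,195.7])),(-.135,0,.024)),(("s",np.array([323.3,252.6])),(-.135,0,.024)),
         (("s",np.array([314.5,194])),(0,0,.083))]
    def lv(P):
        return [(t(658,305),(-.169,-.022,.107)),(t(652,380),(-.169,.022,.107)),
         (t(302,250),(.033,-.042,.123)),(t(297,392),(.033,.042,.123)),(t(260,248),(.059,-.042,.123)),(t(252,388),(.059,.042,.123)),
         (("t",np.array([385.2,197.9])),(-.138,0,.093)),(("s",np.array([327,235.6])),(-.138,0,.093)),(s(440,437),(-.169,-.022,.107)),(s(345,447),(-.169,.022,.107))]
    def res(m):
        return lambda P:np.concatenate([proj(F[o[0]],w(*P[:3],p))-o[1] for o,p in m(P)])
    for n,m,x0 in(("station",st,[.557,.035,1.5,-.18,.05,-.05,-.17]),("lever",lv,[.557,.01,1.5])):
        r=least_squares(res(m),x0,loss="soft_l1")
        print(n,np.round(r.x,4));print(np.round(res(m)(r.x).reshape(-1,2),1).tolist())
        if n=="station":S=r.x
    L=r.x;d=L[:2]-S[:2];c,q=np.cos(S[2]),np.sin(S[2])
    print("lever in station",[c*d[0]+q*d[1],-q*d[0]+c*d[1]],np.degrees(L[2]-S[2]))
    np.savez("pose.npz",S=S[:3],L=L)
run(grab_frame("top"),grab_frame("side"))
E
python3 fit.py
```

```text
station [ 0.5595  0.0388  1.4895 -0.1892  0.0521 -0.0604 -0.1784]
[[0.0, -1.1], [0.0, -0.1], [-0.1, -0.3], [-0.1, -0.1], [-0.0, 0.2], [-0.0, -0.1], [-0.4, 0.0], [-0.6, 0.4], [-0.2, 0.1], [-0.5, 0.2], [-0.7, -0.7], [-0.4, 0.8], [-0.1, -0.2], [1.5, 1.5], [0.9, 0.7], [1.0, -1.0]]
lever [0.5548 0.0104 1.5016]
[[-0.4, -0.7], [0.6, -0.2], [-0.0, -1.2], [-0.8, 0.7], [-1.1, -1.2], [-1.2, 1.2], [4.1, -2.7], [-1.5, 1.0], [-0.1, 0.7], [-0.3, 0.7]]
lever in station [np.float64(-0.028684489771349752), np.float64(0.0023532063309350576)] 0.6926850546623118
```

```bash
cat >> h.py <<'E'
from scipy.spatial.transform import Rotation as Ro
S=[.5595,.0388,1.4895]
c,q=np.cos(S[2]),np.sin(S[2])
def W(x,y,z): return np.array([S[0]+c*x-q*y,S[1]+q*x+c*y,z])
def inv(p): return np.round([c*(p[0]-S[0])+q*(p[1]-S[1]),-q*(p[0]-S[0])+c*(p[1]-S[1]),p[2]],4)
def rot(th=0,sg=1):  # th: lever tip angle; tool y across the lever
    zt=-np.array([-np.sin(th)*c,-np.sin(th)*q,np.cos(th)]);yt=sg*np.array([-q,c,0])
    return Ro.from_matrix(np.stack([np.cross(yt,zt),yt,zt],1)).as_rotvec()
def show(*a):
    s=get_state();print(*a,round(s["clock"],2),"st",inv(s["position"]),"F",np.round(s["contact_force"],1),"gap",round(s["finger_gap"],2))
E
python3 - <<'E'
from h import *
grab(30)
p=get_state()["position"];move_l([p[0],p[1],.25],.25)
C=[(np.abs(j-np.array(get_state()["q"])).max(),sg,j) for sg in(1,-1) for j in[ik(W(-.235,0,.2),rot(0,sg))] if j is not None]
for x in C: print(x)
sg=min(C,key=lambda x:x[0])[1];open("sg","w").write(str(sg))
movep(W(-.235,0,.2),rot(0,sg));show("above")
move_l(W(-.232,0,.092),.2);show("down")
print(move_l(W(-.200,0,.092),.04,until_force=2));show("touch")
E
```

```text
(np.float64(3.401556686711898), 1, array([-0.47541375,  0.3749042 , -0.13388276,  1.06200937,  0.        ,
       -1.96491375]))
(np.float64(1.6542690174532217), -1, array([-0.47541375,  0.3749042 , -0.13388276,  1.06200937,  0.        ,
        1.1766789 ]))
above 5.62 st [-2.342e-01 -2.000e-04  2.001e-01] F [ 0.8  0.6 -0.1] gap 0.0
down 6.32 st [-0.232  -0.0007  0.0928] F [0.9 0.3 1.2] gap -0.0
False
touch 7.27 st [-0.2001 -0.      0.092 ] F [-0.4 -0.1 -0. ] gap -0.0
```

```bash
python3 - <<'E'
from h import *
print(move_l(W(-.188,0,.092),.03,until_force=4));show("push")
f=grab_frame("top");save(f,"t2.png",(270,150,430,250),5)
E
```

```text
False
push 7.82 st [-0.1878 -0.      0.092 ] F [-0.4 -0.2 -0.3] gap 0.0
```

View pics/t2.png

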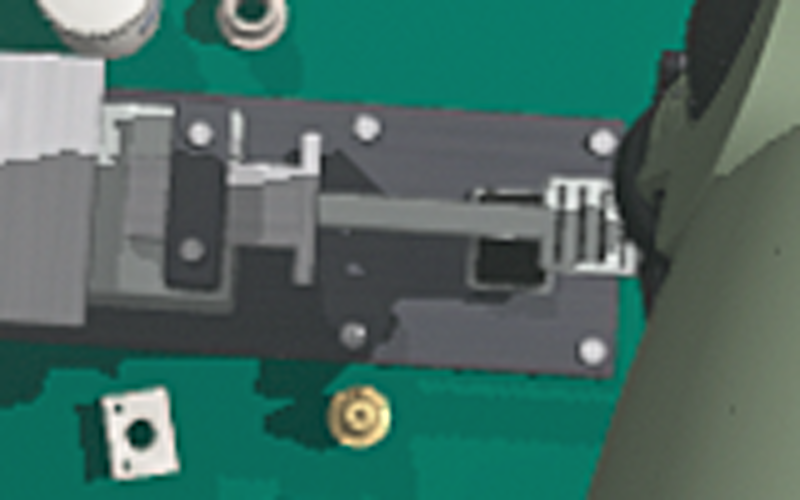

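The lever hasn't moved: the shoulders are still at px (332,191) and the weight edge at (315,195). I check from the side.

```bash
python3 - <<'E'
from h import *
f=grab_frame("side");save(f,"s2.png",(270,160,400,280),5)
p=get_state()["position"];print(proj(f,p),proj(f,W(-.198,0,.107)))
for r in tip_of("side","lever_heel")+tip_of("side","lever_pad"): print(r)
E
```

```text
[327.53170851 244.13943494] [328.167381   241.28728167]
{'centre': [327.7, 246.6], 'score': 0.67}
{'centre': [326.5, 236.6], 'score': 0.79}
{'centre': [314.4, 225.1], 'score': 0.28}
```

View pics/s2.png

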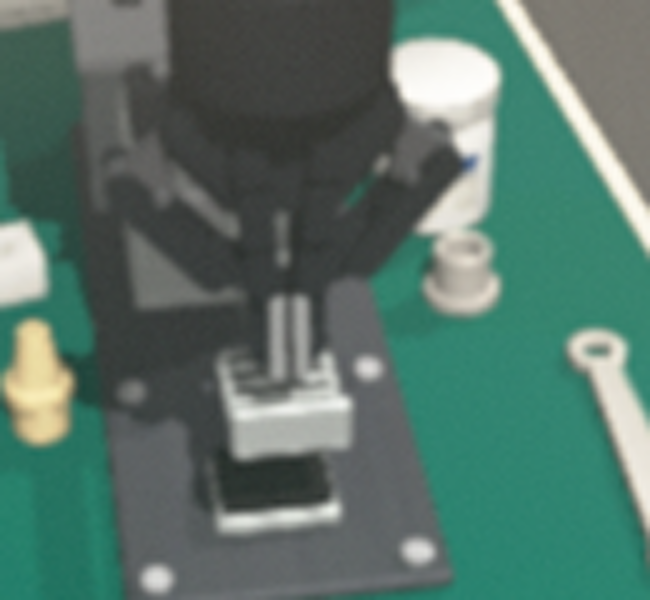

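The fingertips are drawn at px (327,236), 8 px above where the reported TCP projects (244). They seem to be about 20 mm higher than reported, having passed over the heel. A touch on the bare bench will check the tip length.

```bash
python3 - <<'E'
from h import *
move_l(W(-.188,0,.12),.15)
move_l(W(-.245,0,.10),.15)
f=grab_frame("side");save(f,"s3.png",(270,180,400,300),5);print(proj(f,get_state()["position"]))
move_l(W(-.245,0,.03),.15)
print(move_l(W(-.245,0,-.02),.03,until_force=3));show("bench")
f=grab_frame("side");print(proj(f,get_state()["position"]))
E
```

```text
[331.8220337  261.27663496]
False
bench 11.38 st [-2.45e-01 -2.00e-04 -1.98e-02] F [ 0.6 -0.5  1.3] gap 0.0
[332.52574995 308.78742303]
```

View pics/s3.png

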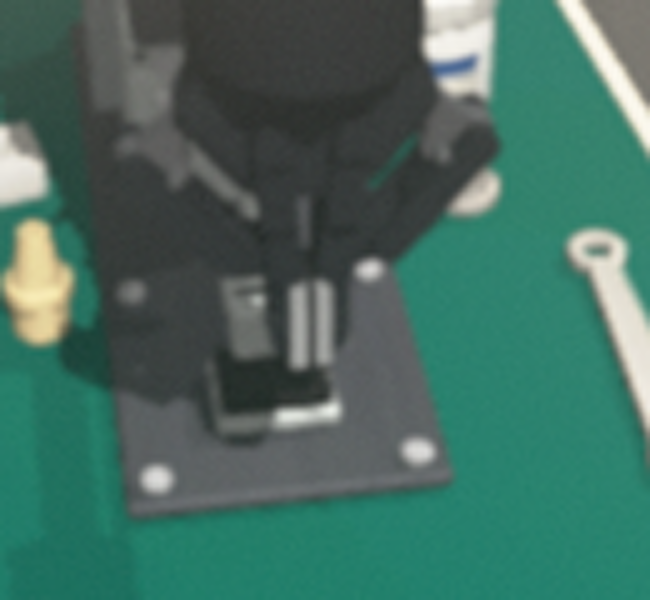

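The tips show at (332,254), against a predicted 261, and reported z = -0.02 met no bench. The real tip is therefore about 20 mm above the reported TCP. I keep going down to find the exact offset.

```bash
python3 - <<'E'
from h import *
print(move_l(W(-.245,0,-.035),.02,until_force=3));show("bench")
s=get_state();print(s["q"],s["eef_rot"],rot(0,-1))
E
```

```text
True
bench 11.88 st [-2.451e-01 -2.000e-04 -2.640e-02] F [0.1 0.7 5.3] gap -0.0
[-4.91516492e-01  6.23410917e-01 -3.80611387e-01  5.66409635e-01
 -4.18767183e-05  1.16055968e+00] [2.30959845e+00 2.12911027e+00 1.25773886e-04] [2.30987916 2.12933386 0.        ]
```

```bash
cat >> h.py <<'E'
D=.0255
E
python3 - <<'E'
from h import *
move_l(W(-.235,0,.092-D),.15)
print(move_l(W(-.195,0,.092-D),.035,until_force=2));show("touch")
print(move_l(W(-.184,0,.092-D),.03,until_force=10));show("push")
f=grab_frame("top");save(f,"t4.png",(270,150,430,250),5)
E
```

```text
True
touch 13.42 st [-0.2084  0.0005  0.0661] F [-0.6 -0.5 -0.4] gap -0.0
False
push 14.41 st [-1.835e-01  1.000e-04  6.640e-02] F [ 0.5 -1.1 -1.5] gap -0.0
```

View pics/t4.png

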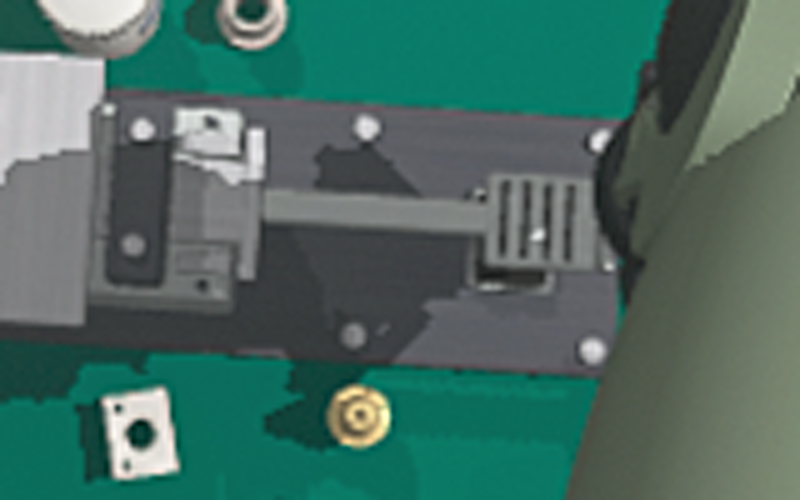

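The lever slid straight: its shoulders are now at px (321,190), just short of the block edge at about (317,…). Now I push it home.

```bash
python3 - <<'E'
from h import *
print(move_l(W(-.168,0,.092-D),.015,until_force=12));show("home")
f=grab_frame("top")
for n,z,c in(("lever_pad",.093,"top"),("lever_pivot",.083,"top")):
    for r in tip_of(c,n)[:1]: print(n,r["score"],inv(at_z(f,r["centre"],z)))
save(f,"t5.png",(280,160,400,235),6)
E
```

```text
True
home 15.05 st [-1.806e-01  1.000e-04  6.660e-02] F [-0.1 -0.3  0.7] gap -0.0
lever_pad 0.83 [-0.135  0.008  0.093]
lever_pivot 0.76 [-0.0002 -0.0011  0.083 ]
```

View pics/t5.png

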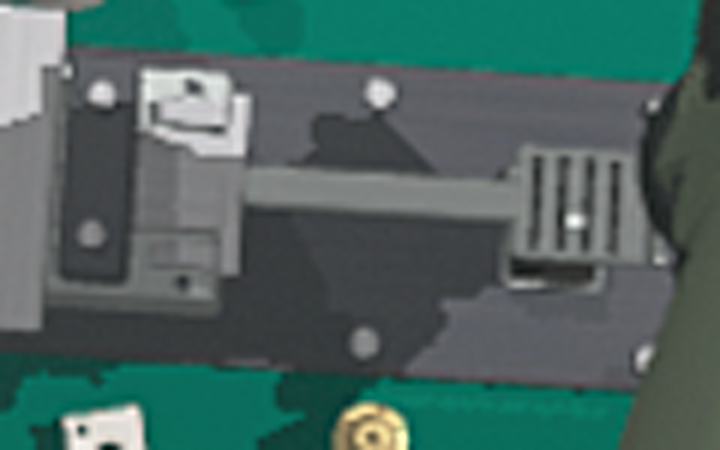

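The shoulders (px about 320) are against the cheek ends on both sides. I push once more, firmly, to square it up and check the pad's lateral position.

```bash
python3 - <<'E'
from h import *
print(move_l(W(-.168,0,.092-D),.02,until_force=25));show("seat")
f=grab_frame("top");T=lambda u,v:[280+u/6,160+v/6]
for u,v in((530,148),(525,260)): print(inv(at_z(f,T(u,v),.093)))
for u,v in((245,167),(245,206),(510,178),(505,217)): print("bar",inv(at_z(f,T(u,v),.093)))
save(f,"t6.png",(280,160,400,235),6)
E
```

```text
True
seat 15.68 st [-0.1812  0.0007  0.0666] F [ 0.  -2.3  0.9] gap -0.0
[-0.1173 -0.0206  0.093 ]
[-0.1176  0.0225  0.093 ]
bar [-0.0089 -0.0066  0.093 ]
bar [-0.0098  0.0084  0.093 ]
bar [-0.1103 -0.0086  0.093 ]
bar [-0.1091  0.0065  0.093 ]
```

View pics/t6.png

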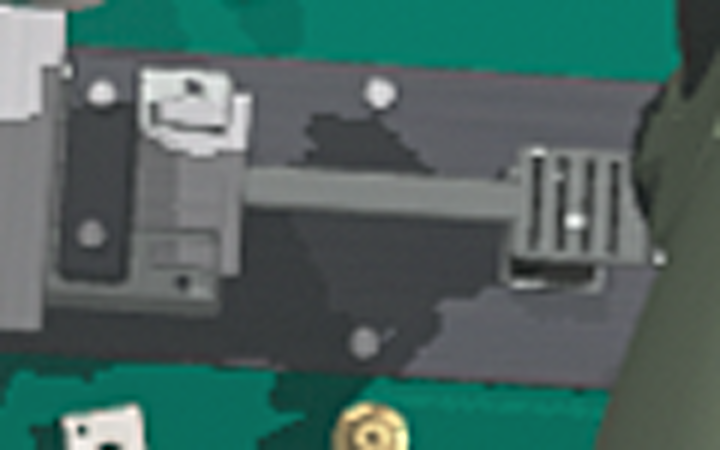

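The lever is home, unchanged after 25 N, with the pad centred at y ≈ +1 mm. Now I move over the pad and press along the arc.

```bash
cat >> h.py <<'E'
def tcp(deg,dz=0,X=-.138,dx=0):   # tip on the pad at lever angle deg, dz off along its normal
    t=np.radians(deg);h=.010+dz
    x=X*np.cos(t)-h*np.sin(t)+D*np.sin(t);z=.083+X*np.sin(t)+h*np.cos(t)-D*np.cos(t)
    return W(x+dx,.001,z),rot(t,-1)
E
python3 - <<'E'
from h import *
move_l(W(-.190,0,.067),.1)
move_l(W(-.190,0,.13-D),.15)
move_l(W(-.138,.001,.13-D),.15)
move_l(tcp(0,.006)[0],.12);show("over")
print(move_l(tcp(0,-.004)[0],.02,until_force=2.5));show("touch")
for a in(4,9):
    p,r=tcp(a,0);move_l(p,.05,rot=r);show(a)
E
```

```text
over 17.28 st [-0.1386  0.0014  0.0731] F [-0.1  0.1 -0.2] gap 0.0
False
touch 17.93 st [-0.1383  0.0007  0.0638] F [ 0.4 -1.7  2.1] gap -0.0
4 18.2 st [-0.1373  0.0007  0.0582] F [ 0.1 -1.3  3.7] gap 0.0
9 18.59 st [-0.134   0.0009  0.0462] F [-0.5  0.3  3.9] gap 0.0
```

Contact held at about 4 N, with the pad following. I continue to the stop.

```bash
python3 - <<'E'
from h import *
for a in(13,17,20,22):
    p,r=tcp(a,0);move_l(p,.05,rot=r);show(a)
f=grab_frame("side");save(f,"s7.png",(270,140,400,260),5)
E
```

```text
13 18.93 st [-0.131   0.001   0.0369] F [-0.1 -1.1  2.9] gap -0.0
17 19.27 st [-0.1275  0.0012  0.0278] F [-0.1 -0.6  3.2] gap -0.0
20 19.57 st [-0.1244  0.0011  0.0212] F [ 1.3 -1.1  3.1] gap -0.0
22 19.82 st [-0.1221  0.0011  0.0169] F [ 1.4 -0.7  2.8] gap -0.0
```

View pics/s7.png

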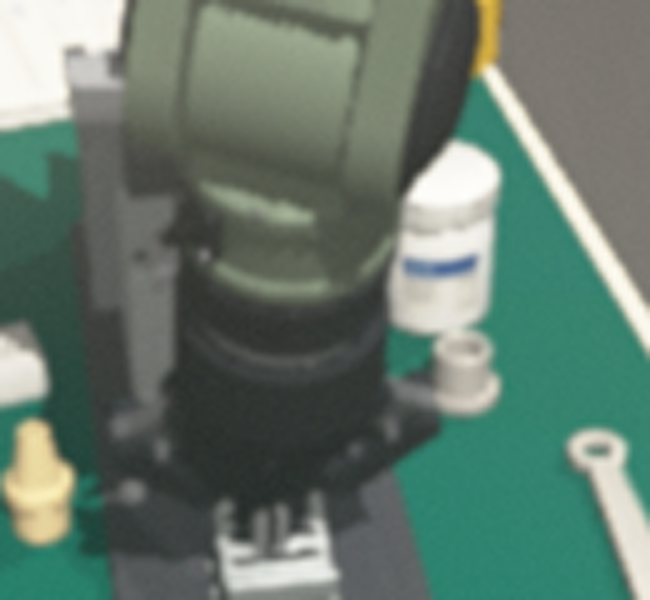

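The fingertips are on the pad at px (323,247) and the tool leans away from the box. The stop isn't loaded yet at 3 N, so I press deeper in small steps.

```bash
python3 - <<'E'
from h import *
for i in range(1,9):
    p,r=tcp(22,-.001*i);move_l(p,.03,rot=r);sleep(.1);show(i)
    if get_state()["contact_force"][2]>20: break
f=grab_frame("top");save(f,"t8.png",(270,150,400,230),6)
for c in("top","side"):
    f=grab_frame(c)
    for r in tip_of(c,"hatch_lip")[:1]: print(c,r,proj(f,W(.064,0,.097)),proj(f,W(.0695,0,.121)))
E
```

```text
1 20.22 st [-0.1219  0.0009  0.0165] F [-1.1 -1.6  4.6] gap 0.0
2 20.57 st [-0.1219  0.0008  0.0163] F [-2.8 -3.4 11.1] gap -0.0
3 20.92 st [-0.1219  0.0007  0.0162] F [-5.6 -4.9 18.7] gap -0.0
4 21.27 st [-0.1219  0.0006  0.0161] F [-8.4 -8.3 24.3] gap 0.0
top {'centre': [351.2, 256.4], 'score': 0.64} [288.86534093 188.53523598] [285.49479961 187.0447413 ]
```

View pics/t8.png

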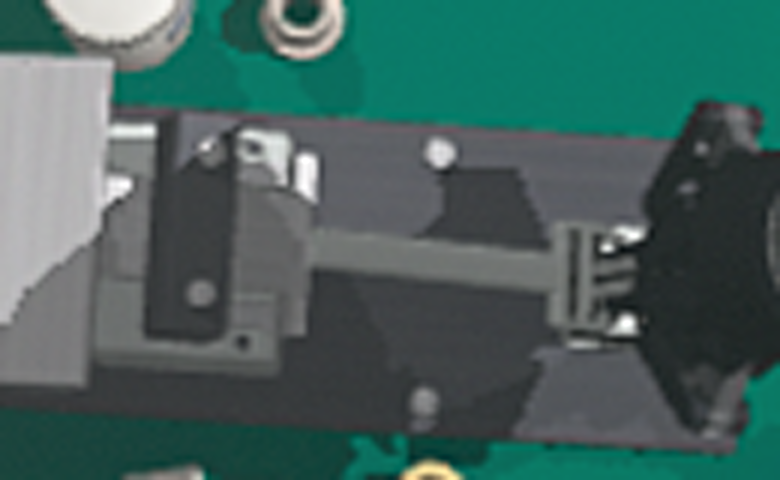

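The pad is on the stop at about 27 N and the hatch edge has moved from px x ≈ 291/287 to 288/285. I check that shift against the expected opening.

```bash
python3 - <<'E'
from h import *
f=grab_frame("top");show()
for th in(0,.12,.2,.24,.28):
    o=[]
    for y in(-.062,.062):
        x=.168-.104*np.cos(th)-.008*np.sin(th)*1;z=.097+.104*np.sin(th)+.008*np.cos(th)
        o.append(proj(f,W(x,y,z)))
    print(th,np.round(o,1).tolist())
g=cv2.cvtColor(f["img"],cv2.COLOR_RGB2GRAY)
for r in(165,175,185,195,205,212): print(r,g[r,278:298])
E
```

```text
21.57 st [-0.1219  0.0007  0.0161] F [-7.7 -7.2 25.5] gap 0.0
0 [[290.5, 161.3], [286.6, 215.3]]
0.12 [[290.2, 160.3], [286.2, 215.0]]
0.2 [[289.6, 159.6], [285.5, 214.7]]
0.24 [[289.1, 159.2], [285.1, 214.6]]
0.28 [[288.6, 158.9], [284.6, 214.4]]
165 [179 182 182 179 179 182 181 182 191 200 138  71  76  79  82  80  79  78
  80  79]
175 [182 183 179 179 182 181 182 182 181 156 127 133 132 132 134 134 135 117
  53  59]
185 [181 180 180 182 180 183 180 187 177  88  98 109 105 114 115 119 107  66
  59  59]
195 [112 119 120 121 124 125 121 102  87  98  97 101 105 106 111 104  74  57
  58  62]
205 [121 123 122 122 124 120 106  96 112 110 110 111 111 111 114 101  53  49
  48  48]
212 [127 125 125 125 128 120  88  60  58  60  60  58  59  57  58  57  57  57
  56  55]
```

The edge shifted by about 2.6 px, which matches an opening of about 0.24 rad. The press is steady, so I hand in.

```bash
python3 -c "
from h import *
show();print(sign_off())"
```

```text
21.57 st [-0.1219  0.0007  0.0161] F [-7.7 -7.2 25.5] gap 0.0
the job is handed in; nothing more can be done
None
```

I pushed the lever home, pressed its pad onto the rubber stop, and handed in at about 21.6 s still holding it there with about 27 N. The top picture puts the hatch about 0.24 rad open. My first pass went over the heel without touching because the fingertips sit about 25 mm above the reported TCP; I corrected for that after touching the bare bench once.

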